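# Unbolt the orange ingredient bin

## Task

The lids of two steel ingredient bins on the kitchen counter are bolted shut. Unbolt the one with the orange knob: swing its handle up out of the notch, draw the bolt all the way back out of its keeper, and let go. Leave the bolt with the blue knob as it is.

Things in the scene. Friction and masses are not known exactly. Their poses are not given: they have to be found in the camera images.
- orange_knob (a point): Orange 26 mm ball knob of the bolt to draw, on top of a bin. The point is its centre, on an 8 mm round handle, 52 mm from the bolt's axis. Its y axis always runs level along the bolt, the way the bolt is drawn (to the robot's left, heading within 0.25 rad). Its -x axis points from the bolt's axis out along the handle and turns with it. The bolt's axis is level, 146 mm above the counter.
- orange_handle (a joint): Angle of that handle about the bolt's axis, rad: 0 = level, towards the robot, 1.57 = straight up (stop 1.6). Starts at 0 to 0.25, in its notch; below about 0.65 the notch holds it, with 3 mm play. Light friction (1 N at the knob) keeps it where left. The notched guard stands 18 to 26 mm from the axis on the robot's side, top 8 mm above the axis.
- orange_bolt (a joint): How far that bolt is drawn, m: 0 = home in its keeper, 0.06 = at its stop, fully drawn (rod end 32 mm clear of the keeper). Sliding takes about 2 N; it stays where left. A second notch lies at the drawn position; the handle may be left up or laid in it. Keeper and rod saddles rise at most 11 mm above the axis; the lid is 34 mm below it.
- blue_knob (a point): Centre of the blue knob of the other bolt, to be left alone; axes and sizes as for the orange one. Two like steel bins (180 x 240 mm, 112 mm high with white lid, a plate of the knob's colour on front and back) are fixed on the counter side by side, either one on the left, centres at least 290 mm apart.

How it is judged:
By the outcome, as a careful person would: the job done as asked, in the order asked, and still so for the second after the job is handed in, with the robot touching nothing.
It also fails if it takes over 35 s, if anything falls off the work surface, if the arm or the gripper's body presses on something with over 40 N, if the wrist force passes 120 N, or if a joint passes its speed limit or range.

## Robot

A 7-joint arm with a two-finger parallel gripper is mounted at the origin on the work surface. World frame = base frame: x ahead of the robot, y to its left, z up, the work surface at z = 0. Lengths are in m, angles in rad, forces in N, time in s.
With the tool pointing down it reaches from about 0.4 to 0.925 m from the base axis. Payload 4.1 kg.
Tool frame: the origin (TCP) lies on the front face of the gripper's body, between the roots of the fingers; the fingertips stand tips_ahead ahead of it and the grasp point (between the pads) lies 54 mm ahead of it (tips_ahead is the distance from the TCP to the fingertips, in m); z points along the fingers, y is the direction in which the jaws open and shut (so a half turn about z gives the same grasp; the last joint's range is limited). The gripper opens to 85 mm and grips with 20 to 120 N. Pads are 22 mm wide; open, the fingers measure 114 mm over their backs; the gripper's body (76 mm by 85 mm) begins 54 mm behind the grasp point. The pads swing forward as they close: fully open they stand 13 mm farther back than shut.
Start: joints at [1.135, 0.398, 0.045, 1.537, -0.019, 1.207, -0.051], TCP at [0.215, -0.613, 0.304] pointing down, gripper open.
Joint ranges: [-2.82, 2.82], [-0.49, 2.23], [-1.37, 1.46], [0, 2.46], [-1.36, 4.5], [0.23, 2], [-2.94, 2.94]. Speed limits (rad/s): [2.57, 2.57, 3.14, 3.14, 3.14, 3.14, 3.14].

## Interface

Orientations are given as a 3x3 rotation matrix whose columns are the frame's x, y, z axes.
In Python, from workcell import * gives the robot as it stands.
- The arm moves only by the tool play_rows, never from a script. Its argument "increments" is a list of rows, each a list of 3 entries, a list of its own where there are three numbers: the finger opening in m, from 0 to 0.0854, then the shift along the world's x, y, z in m, then the turn, a rotation vector about the world's x, y, z in rad. In form: [[jaw, [dx, dy, dz], [wx, wy, wz]], ...]. A call has 1 to 10 rows; each row shifts and turns the commanded pose from where the row before left it; what a row does not reach is not made up. A row lasts 1/12 s, in which the tool goes at most 41.7 mm and 7.16 degrees, less where a joint would pass 70% of its speed; a pose out of reach is approached as far as the arm can. A call is refused whole if a number of a shift passes 0.0417 or a number of a turn 0.125, either way. A call with a gripper value outside its range is refused whole. The fingers move at their own pace and stop on an object; "newtons" is the grip in N (left out, the last holds). Time passes only in rows, so rows that do not move let the fingers close. It gives the time, the measured TCP pose, the force and the opening at its end, in the units of the state.
- observe(): the state, without advancing time (a new reading comes with each control period).
- get_image(name): name is "scene" or "top"; returns a dict with "image" (384x512x3 uint8, red, green, blue), "intrinsics" (3x3 intrinsics, pixels), "rvec" (rotation vector, rad) and "tvec" (3), from world to camera coordinates, as OpenCV has them. Camera axes: x right, y down, z forward; pixel columns grow to the right and rows downward; lengths in m; the calibration is good to about 2 mm. A picture is of the moment at which its call begins. There is no depth.
- job_done(): hands the job in, once; it reports no verdict.
The state is a dict: "clock": time; "qpos": joint angles; "dq": joint speeds; "joint_efforts": joint torques, N m; "tcp_pos": TCP position; "orientation": TCP orientation; "contact_force": force on the tool from outside, world axes, zero at the start; "ft_torque": the same for the moment, N m; "gripper_width": finger opening in m.
Only numpy, scipy, OpenCV 4.12 (cv2) and the standard library are available. Lean on these libraries where they do the work, as an engineer would, in place of code of your own. Each camera call takes 0.05 s, during which the arm holds its last target.

## Working session

There is one attempt and no reset: what is moved stays moved. The work goes in short steps, Python scripts to look and compute and a tool call to move; the robot and the scene stay as the last step left them, time stands still between calls to the robot, and variables do not carry over. Pictures are saved under pics/ and viewed, and the job is handed in when it is done.

Besides the shell and the picture viewer there is one more tool, called after "Emit:" by a JSON object that holds its "op" and its "data", one argument or row to a line. play_rows: Moves the arm, as the interface text tells. Its arguments: {"type":"object","properties":{"increments":{"type":"array"},"newtons":{"type":"number"}},"required":["increments"]}

```bash
ls; mkdir -p pics; python3 - <<'E'
from workcell import *
import cv2
s=observe();print(s)
for n in("scene","top"):
    d=get_image(n);cv2.imwrite(f"pics/{n}0.png",cv2.cvtColor(d["image"],cv2.COLOR_RGB2BGR));print(n,d["intrinsics"],d["rvec"],d["tvec"])
E
```

```text
pics
{'clock': 0.0, 'qpos': array([ 1.1350086 ,  0.39917253,  0.04503033,  1.53787319, -0.01869107,
        1.20689531, -0.0507104 ]), 'dq': array([-0.00014278, -0.00166112,  0.00156989, -0.00093104,  0.00170172,
        0.00049407,  0.00155388]), 'joint_efforts': array([-4.59456369e-04, -4.75133336e+01,  1.36435669e+00, -2.54229820e+01,
        1.15437072e-02,  9.16860503e-03, -1.54104407e-05]), 'tcp_pos': array([ 0.21466473, -0.61301088,  0.30287887]), 'orientation': array([[ 9.43785221e-01,  3.30558417e-01, -7.67275354e-04],
       [ 3.30559278e-01, -9.43783576e-01,  1.76780144e-03],
       [-1.39780231e-04, -1.92205486e-03, -9.99998143e-01]]), 'contact_force': array([-0.36681325, -0.84113856,  0.00265015]), 'ft_torque': array([-0.00626033,  0.01308068, -0.00781999]), 'gripper_width': 0.08531758994300628}
scene [[405.20804204   0.         251.28019368]
 [  0.         405.20804204 190.90992643]
 [  0.           0.           1.        ]] [ 1.16138507  2.46644471 -0.85225237] [ 0.34658761 -0.24440485  1.07136212]
top [[353.71810818   0.         256.95633919]
 [  0.         353.71810818 190.91957764]
 [  0.           0.           1.        ]] [ 2.14289924 -2.15964575  0.15549852] [0.01017657 0.58146533 0.7388402 ]
```

View pics/scene0.png

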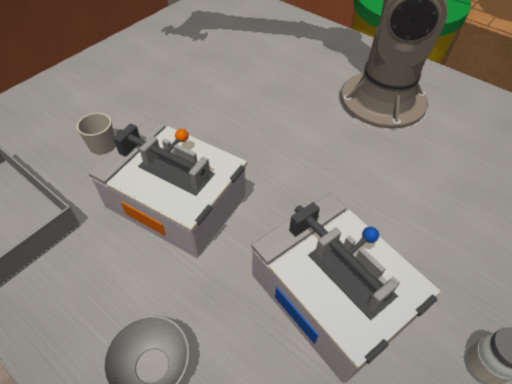

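View pics/top0.png

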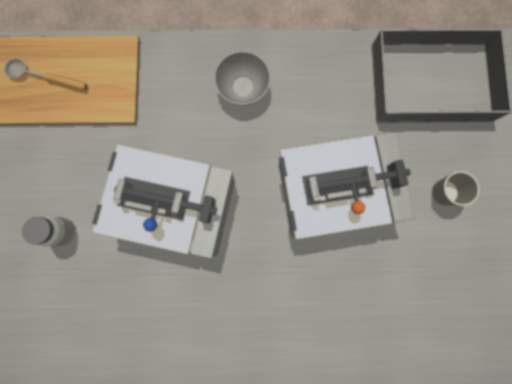

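The top view has the robot at the bottom. The orange knob is near (358,207) in top and (181,135) in scene, and its bolt's keeper is on the right at (399,173). Next I'll triangulate the knob and find the heading.

```bash
cat > h.py <<'E'
from workcell import *
import cv2, numpy as np
from scipy.optimize import least_squares
def cam(d):
    R=cv2.Rodrigues(np.array(d["rvec"],float))[0];return np.array(d["intrinsics"]),R,np.array(d["tvec"],float)
def proj(d,p):
    K,R,t=cam(d);q=K@(R@np.asarray(p,float)+t);return q[:2]/q[2]
def ray(d,uv):
    K,R,t=cam(d);return -R.T@t, R.T@np.linalg.solve(K,[uv[0],uv[1],1])
def atz(d,uv,z):
    c,r=ray(d,uv);return c+r*(z-c[2])/r[2]
def blob(d,h0,h1,smin=150,box=None):
    hsv=cv2.cvtColor(d["image"],cv2.COLOR_RGB2HSV);m=cv2.inRange(hsv,(h0,smin,60),(h1,255,255))
    n,l,st,c=cv2.connectedComponentsWithStats(m);return [(c[i].round(2),st[i][:5]) for i in range(1,n) if st[i][4]>25]
def tri(obs):
    A=[];b=[]
    for d,uv in obs:
        c,r=ray(d,uv);r/=np.linalg.norm(r);P=np.eye(3)-np.outer(r,r);A.append(P);b.append(P@c)
    p=np.linalg.lstsq(np.vstack(A),np.hstack(b),rcond=None)[0]
    return p,[ (proj(d,p)-uv).round(2) for d,uv in obs]
def big(n,f,box,name):
    d=get_image(n);x0,y0,x1,y1=box
    im=cv2.resize(d["image"][y0:y1,x0:x1],None,fx=f,fy=f,interpolation=cv2.INTER_CUBIC);cv2.imwrite("pics/"+name,cv2.cvtColor(im,cv2.COLOR_RGB2BGR));return d
E
python3 - <<'E'
from h import *
t=big("top",5,(270,120,420,240),"t1.png");s=big("scene",5,(85,110,245,225),"s1.png")
for d in(t,s):
    print("or",blob(d,3,16));print("bl",blob(d,105,125))
    print("cam",ray(d,(0,0))[0])
E
```

```text
or [(array([357.72, 206.81]), array([353, 201,  11,  12,  97], dtype=int32))]
bl [(array([149.07, 223.77]), array([145, 220,   9,   9,  60], dtype=int32))]
cam [0.47313128 0.00979355 0.81249074]
or [(array([58.29, 30.39]), array([   0,    0,  167,   92, 8171], dtype=int32)), (array([329.37,   8.84]), array([ 284,    0,   71,   27, 1004], dtype=int32)), (array([181.27, 134.64]), array([175, 129,  13,  12, 113], dtype=int32)), (array([143.04, 218.14]), array([121, 202,  44,  33, 417], dtype=int32))]
bl [(array([370.24, 234.05]), array([363, 227,  15,  15, 173], dtype=int32)), (array([295.94, 315.47]), array([276, 288,  42,  55, 480], dtype=int32))]
cam [0.88298925 0.27334254 0.68795882]
```

View pics/t1.png

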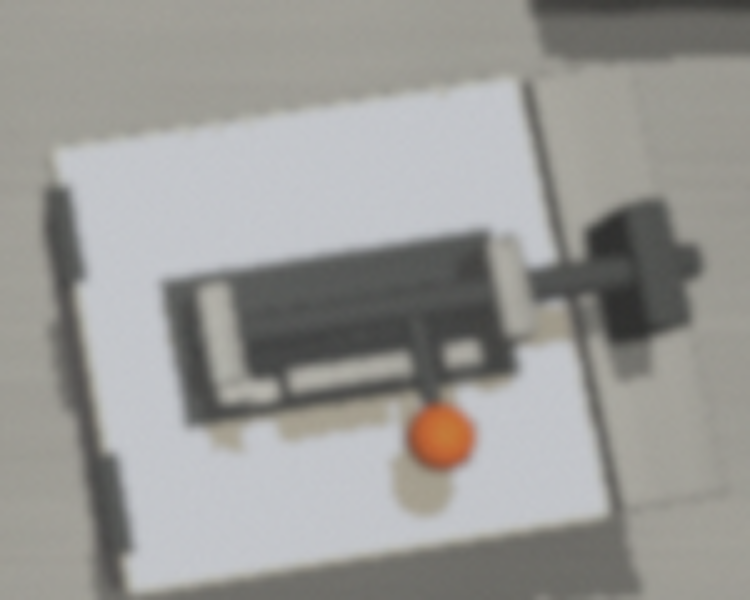

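View pics/s1.png

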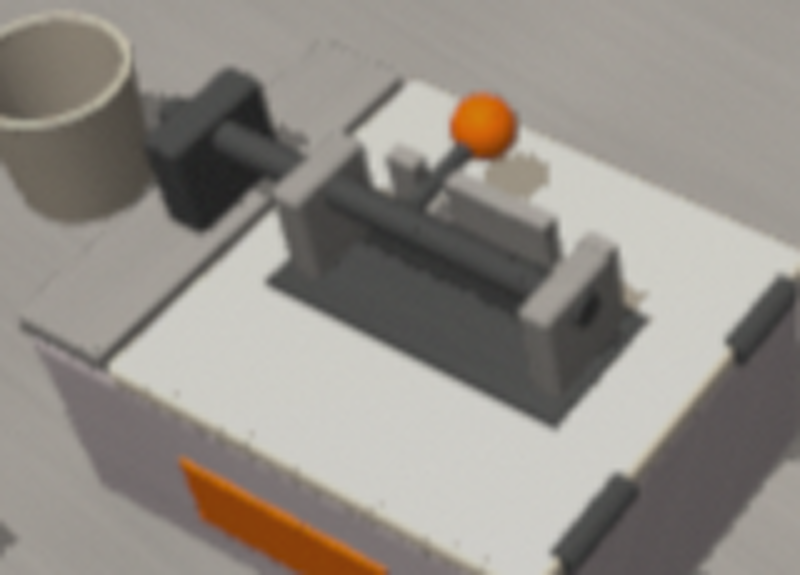

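The rod's centreline runs from about (250,325) to (680,262) in the 5x top crop, with the knob at (442,436). In scene, the handle stands in the gap in the guard.

```bash
python3 - <<'E'
from h import *
t=get_image("top");s=get_image("scene")
k,e=tri([(t,(357.72,206.81)),(s,(181.27,134.64))]);print("knob",k,e)
kb,e=tri([(t,(149.07,223.77)),(s,(370.24,234.05))]);print("blue",kb,e)
f=lambda u,v:(270+u/5,120+v/5)
g=lambda u,v:(85+u/5,110+v/5)
for a,b in(((250,325),(620,272)),((250,325),(690,262)),):
    A=atz(t,f(*a),.146);B=atz(t,f(*b),.146);print("rod",A,B,np.arctan2(*(A-B)[[0,1]]))
A=atz(s,g(365,205),.146);B=atz(s,g(520,277),.146);print("scene rod",A,B,np.arctan2(*(B-A)[[0,1]]))
# lid edges at z=.112
for a,b in(((55,150),(520,80)),((130,592),(612,515)),((525,85),(612,515)),((60,180),(130,592))):
    A=atz(t,f(*a),.112);B=atz(t,f(*b),.112);D=A-B;print("edge",A,B,np.arctan2(D[0],D[1]),np.arctan2(D[1],D[0]))
E
```

```text
knob [ 0.53419748 -0.18249338  0.15083455] [array([-0.2 ,  0.15]), array([-0.24, -0.06])]
blue [0.50581732 0.20500071 0.1573318 ] [array([ 0.39, -0.2 ]), array([0.52, 0.01])]
rod [ 0.57723638 -0.11420569  0.146     ] [ 0.59676304 -0.25695929  0.146     ] -0.13594207954151005
rod [ 0.57723638 -0.11420569  0.146     ] [ 0.60046934 -0.28413145  0.146     ] -0.13588166755631892
scene rod [ 0.58865459 -0.18809228  0.146     ] [ 0.57746127 -0.11896059  0.146     ] -0.16051988398674277
edge [ 0.65515907 -0.0435367   0.112     ] [ 0.68324988 -0.23451193  0.112     ] -0.14604412760542246 1.716840454400319
edge [ 0.47677788 -0.06987562  0.112     ] [ 0.50542567 -0.26133332  0.112     ] -0.1485279737306146 1.7193243005255112
edge [ 0.68112393 -0.23644698  0.112     ] [ 0.50542567 -0.26133332  0.112     ] 1.4300898224790608 0.14070650431583573
edge [ 0.6426522  -0.04534671  0.112     ] [ 0.47677788 -0.06987562  0.112     ] 1.4239838359344426 0.1468124908604541
```

```bash
python3 - <<'E'
import workcell;print([n for n in dir(workcell) if n[0]!='_']);print(getattr(workcell,'tips_ahead',None))
E
```

```text
['PlanningError', 'get_image', 'job_done', 'observe', 'tips_ahead']
0.0726
```

Emit:
{"op": "play_rows", "data": {
  "increments": [
    [0.0854, [0.022, 0.03, 0], [0, 0, -0.019]],
    [0.0854, [0.022, 0.03, 0], [0, 0, -0.019]],
    [0.0854, [0.022, 0.03, 0], [0, 0, -0.019]],
    [0.0854, [0.022, 0.03, 0], [0, 0, -0.019]],
    [0.0854, [0.022, 0.03, 0], [0, 0, -0.019]],
    [0.0854, [0.022, 0.03, 0], [0, 0, -0.019]],
    [0.0854, [0.022, 0.03, 0], [0, 0, -0.019]],
    [0.0854, [0.022, 0.03, 0], [0, 0, -0.019]],
    [0.0854, [0.022, 0.03, 0], [0, 0, -0.019]],
    [0.0854, [0.022, 0.03, 0], [0, 0, -0.019]]
  ],
  "newtons": 25
}}

```text
clock: 1.13
tcp_pos: [0.4356, -0.3119, 0.3042]
orientation: [[0.989, 0.145, 0.0], [0.145, -0.989, -0.001], [0.0, 0.001, -1.0]]
contact_force: [1.1, -0.3, -0.4]
gripper_width: 0.0854
```

Emit:
{"op": "play_rows", "data": {
  "increments": [
    [0.065, [0.0246, 0.0325, 0], [0, 0, 0]],
    [0.065, [0.0246, 0.0325, 0], [0, 0, 0]],
    [0.065, [0.0246, 0.0325, 0], [0, 0, 0]],
    [0.065, [0.0246, 0.0325, 0], [0, 0, 0]],
    [0.065, [0, 0, -0.025], [0, 0, 0]],
    [0.065, [0, 0, -0.02], [0, 0, 0]],
    [0.065, [0, 0, 0], [0, 0, 0]],
    [0.065, [0, 0, 0], [0, 0, 0]]
  ]
}}

```text
clock: 1.8
tcp_pos: [0.5325, -0.1836, 0.2582]
orientation: [[0.989, 0.146, -0.003], [0.146, -0.989, 0.0], [-0.002, -0.001, -1.0]]
contact_force: [0.1, -0.9, 0.5]
gripper_width: 0.0654
```

```bash
python3 - <<'E'
from h import *
s=big("scene",4,(80,60,270,205),"s2.png");t=big("top",4,(260,120,450,260),"t2.png")
o=observe();p=o["tcp_pos"]+.054*o["orientation"][:,2];print(p,proj(s,p),proj(t,p),blob(s,3,16),blob(t,3,16))
E
```

```text
[ 0.53370896 -0.1843601   0.20615632] [176.44399533 111.44248942] [367.78235816 204.21039828] [(array([52.71, 31.86]), array([   0,    0,  135,   92, 7682], dtype=int32)), (array([329.4 ,   8.82]), array([ 284,    0,   71,   27, 1003], dtype=int32)), (array([181.21, 134.62]), array([175, 129,  13,  12, 115], dtype=int32)), (array([142.99, 218.11]), array([121, 202,  44,  33, 418], dtype=int32))] []
```

View pics/s2.png

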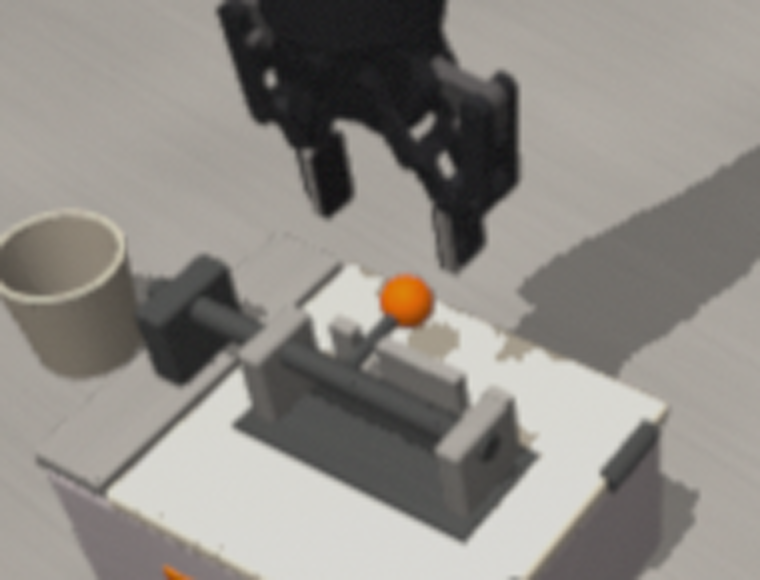

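View pics/t2.png

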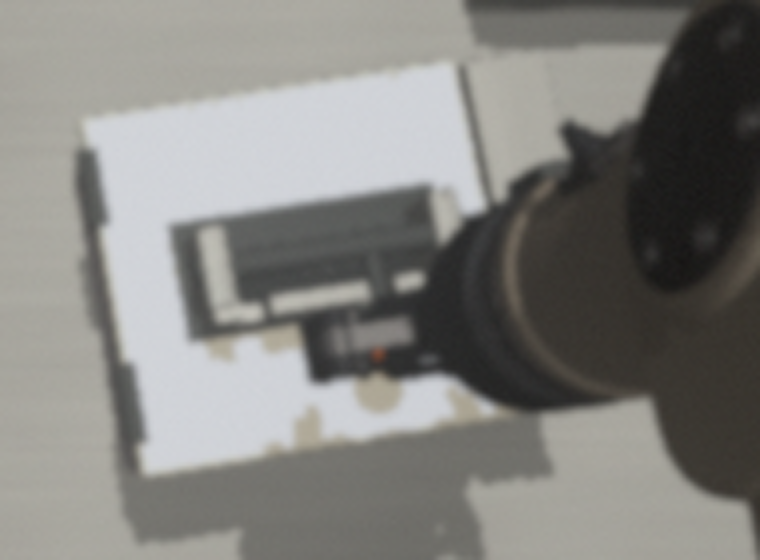

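The fingers straddle the ball from above; in the scene view the tips are at (160,112) and (194,127), with the ball at (181,135). I'll descend and close.

Emit:
{"op": "play_rows", "data": {
  "increments": [
    [0.065, [0.0005, 0.001, -0.02], [0, 0, 0]],
    [0.065, [0, 0, -0.02], [0, 0, 0]],
    [0.065, [0, 0, -0.0135], [0, 0, 0]],
    [0.065, [0, 0, 0], [0, 0, 0]],
    [0.024, [0, 0, 0], [0, 0, 0]],
    [0.024, [0, 0, 0], [0, 0, 0]],
    [0.02, [0, 0, 0], [0, 0, 0]],
    [0.02, [0, 0, 0], [0, 0, 0]],
    [0.02, [0, 0, 0], [0, 0, 0]],
    [0.02, [0, 0, 0], [0, 0, 0]]
  ],
  "newtons": 25
}}

```text
clock: 2.73
tcp_pos: [0.5346, -0.1829, 0.2064]
orientation: [[0.989, 0.146, 0.003], [0.146, -0.989, -0.001], [0.002, 0.002, -1.0]]
contact_force: [1.3, -0.8, 0.4]
gripper_width: 0.024
```

```bash
python3 - <<'E'
from h import *
s=big("scene",4,(80,60,270,205),"s3.png")
o=observe();p=o["tcp_pos"]+.054*o["orientation"][:,2];print(p,proj(s,p),o["contact_force"],o["gripper_width"])
E
```

```text
[ 0.53471501 -0.18295151  0.15223796] [180.56408088 134.08052479] [ 1.66558733 -0.77319719  0.66110678] 0.024492255160634493
```

View pics/s3.png

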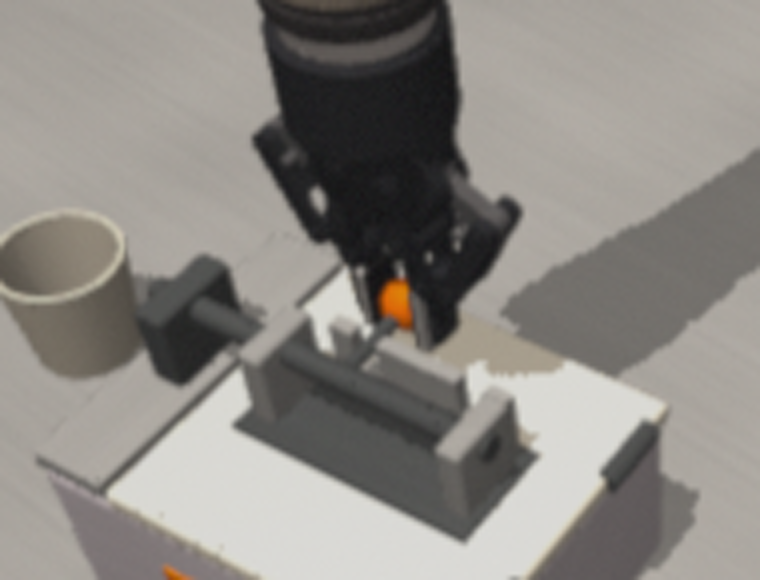

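Gripped: the opening is 24 mm and the ball is between the pads. Now the arc upward.

Emit:
{"op": "play_rows", "data": {
  "increments": [
    [0.018, [0.0008, 0.0001, 0.0051], [0, 0, 0]],
    [0.018, [0.0012, 0.0002, 0.0051], [0, 0, 0]],
    [0.018, [0.0018, 0.0003, 0.0049], [0, 0, 0]],
    [0.018, [0.0023, 0.0003, 0.0046], [0, 0, 0]],
    [0.018, [0.0026, 0.0004, 0.0044], [0, 0, 0]],
    [0.018, [0.0031, 0.0004, 0.0042], [0, 0, 0]],
    [0.018, [0.0035, 0.0005, 0.0038], [0, 0, 0]],
    [0.018, [0.0039, 0.0006, 0.0034], [0, 0, 0]],
    [0.018, [0, 0, 0], [0, 0, 0]]
  ]
}}

```text
clock: 3.53
tcp_pos: [0.5534, -0.1794, 0.2419]
orientation: [[0.989, 0.147, -0.0], [0.147, -0.989, -0.0], [-0.0, 0.0, -1.0]]
contact_force: [-3.8, -0.7, 3.2]
gripper_width: 0.0241
```

```bash
python3 - <<'E'
from h import *
s=big("scene",4,(80,60,270,205),"s4.png")
o=observe();p=o["tcp_pos"]+.054*o["orientation"][:,2];print(p,proj(s,p),o["contact_force"],o["gripper_width"],blob(s,3,16))
E
```

```text
[ 0.55315295 -0.17948335  0.18763564] [171.94541897 126.08080219] [-4.14496962 -0.64218493  1.84188175] 0.024076247444371857 [(array([50.17, 32.54]), array([   0,    0,  126,   92, 7424], dtype=int32)), (array([329.43,   8.8 ]), array([ 284,    0,   71,   27, 1001], dtype=int32)), (array([170.34, 127.12]), array([167, 122,   7,  12,  65], dtype=int32)), (array([143.  , 218.12]), array([121, 202,  44,  33, 416], dtype=int32))]
```

View pics/s4.png

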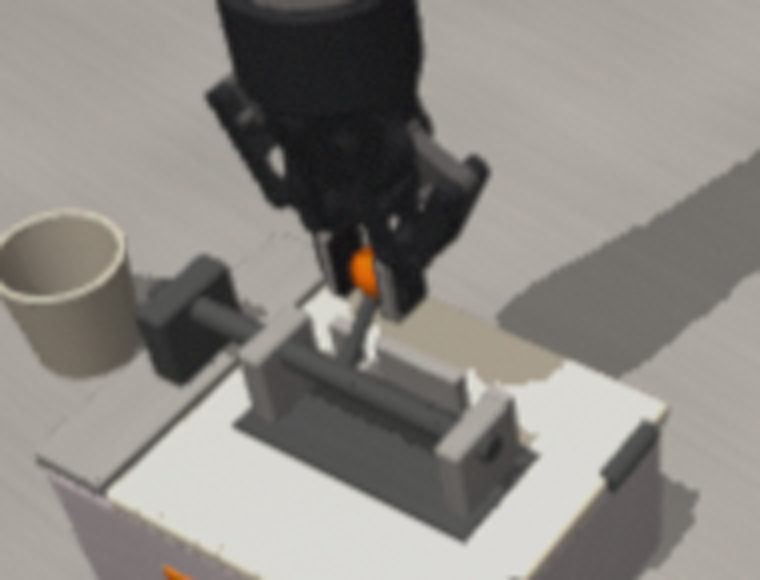

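The knob is following at about 0.9 rad with only a few newtons. Continuing.

Emit:
{"op": "play_rows", "data": {
  "increments": [
    [0.018, [0.0042, 0.0006, 0.003], [0, 0, 0]],
    [0.018, [0.0044, 0.0007, 0.0026], [0, 0, 0]],
    [0.018, [0.0047, 0.0007, 0.0021], [0, 0, 0]],
    [0.018, [0.0049, 0.0007, 0.0017], [0, 0, 0]],
    [0.018, [0.005, 0.0007, 0.0012], [0, 0, 0]],
    [0.018, [0.005, 0.0007, 0.0006], [0, 0, 0]],
    [0.018, [0, 0, 0], [0, 0, 0]]
  ]
}}

```text
clock: 4.17
tcp_pos: [0.5835, -0.1748, 0.253]
orientation: [[0.989, 0.148, 0.004], [0.148, -0.989, 0.0], [0.004, 0.0, -1.0]]
contact_force: [0.1, -0.4, 0.1]
gripper_width: 0.018
```

```bash
python3 - <<'E'
from h import *
s=big("scene",4,(80,60,270,205),"s5.png")
o=observe();p=o["tcp_pos"]+.054*o["orientation"][:,2];print(p,proj(s,p),o["contact_force"],o["gripper_width"],blob(s,3,16)[2])
E
```

```text
[ 0.58274455 -0.17504797  0.1987916 ] [160.33020073 131.40074054] [-0.69601309 -0.6984342   0.68310357] 0.01797916272976947 (array([329.41,   8.81]), array([ 284,    0,   71,   27, 1002], dtype=int32))
```

View pics/s5.png

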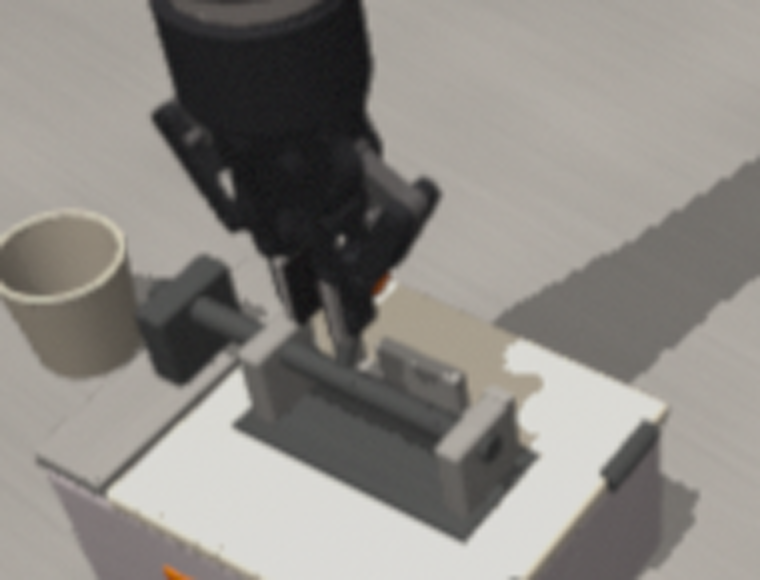

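The ball slipped out on the robot's side: the opening is 18 mm and there's a sliver of orange at about (174,131). I'll go straight up, open, and look again.

Emit:
{"op": "play_rows", "data": {
  "increments": [
    [0.018, [0, 0, 0.025], [0, 0, 0]],
    [0.03, [0, 0, 0.03], [0, 0, 0]],
    [0.06, [0.02, -0.02, 0.03], [0, 0, 0]],
    [0.065, [0.03, -0.025, 0.01], [0, 0, 0]],
    [0.065, [0.03, -0.025, 0], [0, 0, 0]],
    [0.065, [0, 0, 0], [0, 0, 0]]
  ]
}}

```text
clock: 4.72
tcp_pos: [0.6646, -0.2516, 0.3459]
orientation: [[0.99, 0.141, 0.003], [0.141, -0.99, -0.004], [0.003, 0.004, -1.0]]
contact_force: [-1.4, -0.6, -2.0]
gripper_width: 0.0651
```

```bash
python3 - <<'E'
from h import *
s=big("scene",4,(80,60,270,205),"s6.png");t=big("top",4,(260,120,450,260),"t6.png")
o=observe();print(o["tcp_pos"],o["gripper_width"],blob(s,3,16),blob(t,3,16))
E
```

```text
[ 0.66144162 -0.24668921  0.34565864] 0.06508567688396842 [(array([11.84, 53.  ]), array([   0,    0,   41,   92, 1792], dtype=int32)), (array([109.61,  16.39]), array([  72,    0,   95,   48, 2573], dtype=int32)), (array([329.34,   8.81]), array([ 284,    0,   71,   27, 1003], dtype=int32)), (array([169.8 , 127.24]), array([163, 121,  14,  14, 148], dtype=int32)), (array([142.99, 218.11]), array([121, 202,  44,  33, 418], dtype=int32))] [(array([361.23, 190.16]), array([355, 184,  14,  13, 140], dtype=int32))]
```

View pics/s6.png

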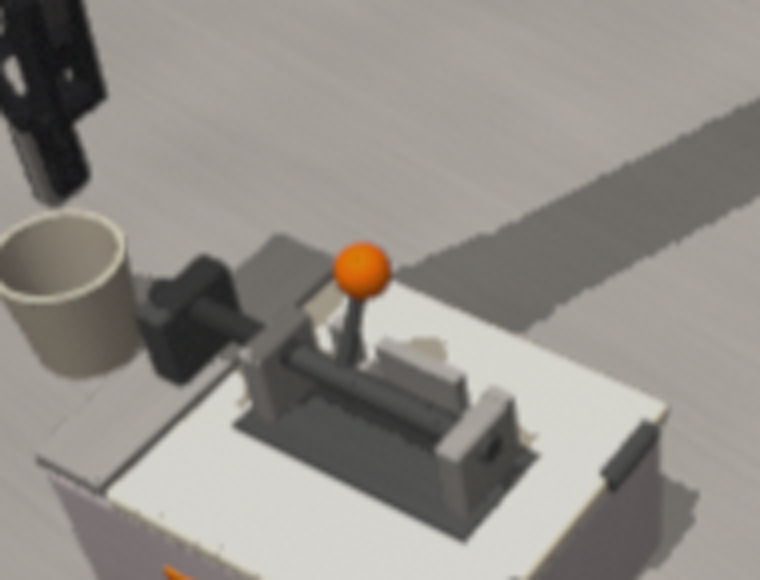

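View pics/t6.png

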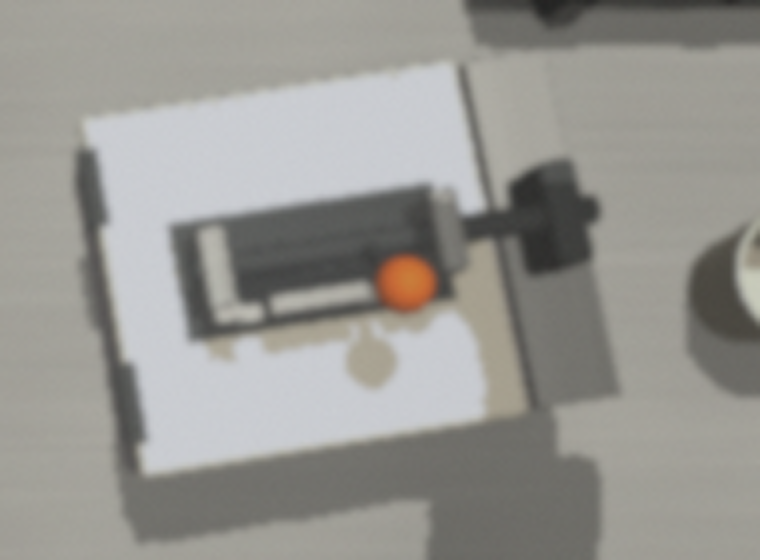

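The whole ball is visible, at scene (170,127) and top (361,190). The handle is up, with its notch gap open.

```bash
python3 - <<'E'
from h import *
t=get_image("top");s=get_image("scene")
k,e=tri([(t,(361.23,190.16)),(s,(169.8,127.24))]);print("knob",k,e)
k0=np.array([.5342,-.1825,.1508]);x=np.array([.989,.1455,0]);y=np.array([-.1455,.989,0])
print((k-k0)@x,(k-k0)@y,k[2]-.146, "theta",np.arcsin((k[2]-.146)/.052))
print(observe()["tcp_pos"])
E
```

```text
knob [ 0.55995621 -0.17830437  0.19063961] [array([-0.36,  0.27]), array([-0.43, -0.11])]
0.026083350954599873 0.00040195014083981836 0.04463961036204367 theta 1.0322478257475547
[ 0.66076935 -0.24464832  0.34681587]
```

Emit:
{"op": "play_rows", "data": {
  "increments": [
    [0.065, [-0.0252, 0.0166, 0], [0, 0, 0]],
    [0.065, [-0.0252, 0.0166, 0], [0, 0, 0]],
    [0.065, [-0.0252, 0.0166, 0], [0, 0, 0]],
    [0.065, [-0.0252, 0.0166, 0], [0, 0, 0]],
    [0.065, [0, 0, -0.025], [0, 0, 0]],
    [0.065, [0, 0, -0.02], [0, 0, 0]],
    [0.065, [0, 0, 0], [0, 0, 0]],
    [0.065, [0, 0, 0], [0, 0, 0]]
  ]
}}

```text
clock: 5.58
tcp_pos: [0.5592, -0.1783, 0.3021]
orientation: [[0.989, 0.147, -0.001], [0.147, -0.989, 0.0], [-0.001, -0.0, -1.0]]
contact_force: [-0.1, -0.6, -0.5]
gripper_width: 0.065
```

Emit:
{"op": "play_rows", "data": {
  "increments": [
    [0.065, [0.0008, 0, -0.02], [0, 0, 0]],
    [0.065, [0, 0, -0.02], [0, 0, 0]],
    [0.065, [0, 0, -0.016], [0, 0, 0]],
    [0.065, [0, 0, 0], [0, 0, 0]],
    [0.02, [0, 0, 0], [0, 0, 0]],
    [0.01, [0, 0, 0], [0, 0, 0]],
    [0.0, [0, 0, 0], [0, 0, 0]],
    [0.0, [0, 0, 0], [0, 0, 0]],
    [0.0, [0, 0, 0], [0, 0, 0]],
    [0.0, [0, 0, 0], [0, 0, 0]]
  ],
  "newtons": 40
}}

```text
clock: 6.42
tcp_pos: [0.5614, -0.1794, 0.2477]
orientation: [[0.989, 0.146, 0.001], [0.146, -0.989, -0.001], [0.001, 0.001, -1.0]]
contact_force: [-3.0, 0.9, 6.1]
gripper_width: 0.0235
```

```bash
python3 - <<'E'
from h import *
s=big("scene",4,(80,60,270,205),"s7.png")
o=observe();p=o["tcp_pos"]+.054*o["orientation"][:,2];print(p,proj(s,p),o["contact_force"],o["gripper_width"])
E
```

```text
[ 0.56142877 -0.17946788  0.19367427] [168.04534797 126.008091  ] [-2.94488357  0.98652771  6.84907644] 0.02337626366118153
```

View pics/s7.png

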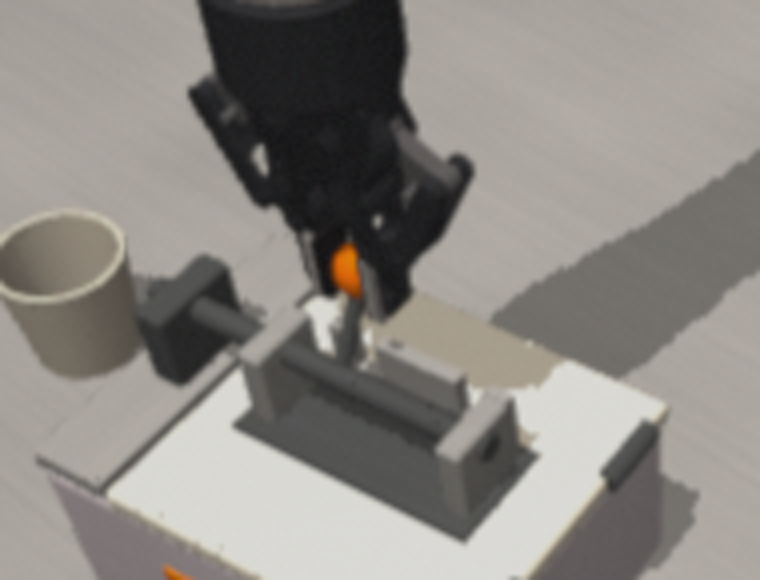

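The ball is held (width 23.4 mm, ball visible between the pads at (167,127)) and the handle is clear of the guard. Drawing along the bolt.

Emit:
{"op": "play_rows", "data": {
  "increments": [
    [0.0, [-0.0005, 0.0035, 0], [0, 0, 0]],
    [0.0, [-0.001, 0.0069, 0], [0, 0, 0]],
    [0.0, [-0.001, 0.0069, 0], [0, 0, 0]],
    [0.0, [-0.001, 0.0069, 0], [0, 0, 0]],
    [0.0, [-0.001, 0.0069, 0], [0, 0, 0]],
    [0.0, [-0.001, 0.0069, 0], [0, 0, 0]],
    [0.0, [-0.001, 0.0069, 0], [0, 0, 0]],
    [0.0, [-0.001, 0.0069, 0], [0, 0, 0]],
    [0.0, [-0.0005, 0.0035, 0], [0, 0, 0]],
    [0.0, [0, 0, 0], [0, 0, 0]]
  ]
}}

```text
clock: 7.3
tcp_pos: [0.5528, -0.1236, 0.2476]
orientation: [[0.989, 0.147, -0.0], [0.147, -0.989, -0.001], [-0.0, 0.001, -1.0]]
contact_force: [-4.1, 0.3, 7.1]
gripper_width: 0.0235
```

```bash
python3 - <<'E'
from h import *
s=big("scene",4,(80,60,270,205),"s8.png")
o=observe();p=o["tcp_pos"]+.054*o["orientation"][:,2];print(p,proj(s,p),o["contact_force"],o["gripper_width"])
E
```

```text
[ 0.55277118 -0.12367611  0.19353745] [194.00760494 137.5725348 ] [-4.82735048e+00 -5.39018203e-03  7.87211274e+00] 0.023583050776338533
```

View pics/s8.png

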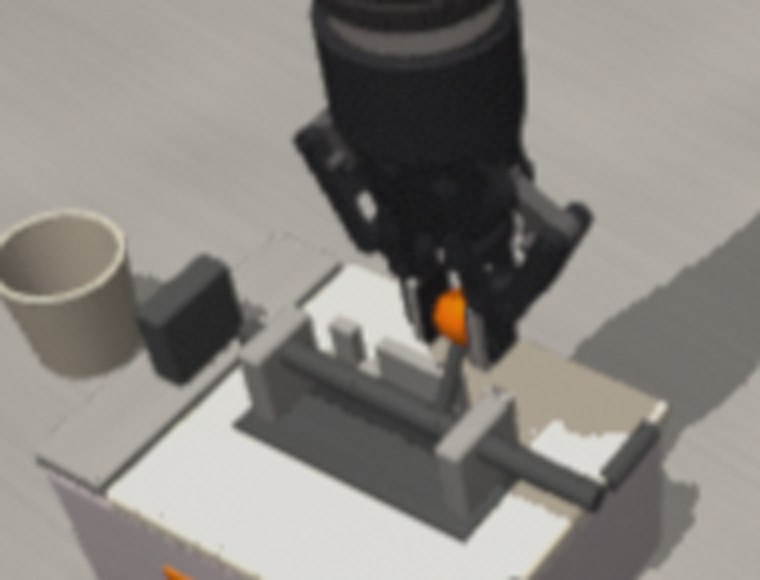

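The bolt is out of the keeper (gap at (130,145)), with about 56 mm drawn. I'll take the last few millimetres in small steps and watch for the stop force.

Emit:
{"op": "play_rows", "data": {
  "increments": [
    [0.0, [-0.0003, 0.0018, 0], [0, 0, 0]],
    [0.0, [-0.0002, 0.0015, 0], [0, 0, 0]],
    [0.0, [-0.0002, 0.001, 0], [0, 0, 0]],
    [0.0, [0, 0, 0], [0, 0, 0]]
  ]
}}

```text
clock: 7.68
tcp_pos: [0.5523, -0.1204, 0.2475]
orientation: [[0.989, 0.146, 0.0], [0.146, -0.989, -0.002], [-0.0, 0.002, -1.0]]
contact_force: [-2.5, -0.9, 6.5]
gripper_width: 0.0236
```

Emit:
{"op": "play_rows", "data": {
  "increments": [
    [0.0, [-0.0002, 0.0012, 0], [0, 0, 0]],
    [0.0, [-0.0002, 0.0012, 0], [0, 0, 0]],
    [0.0, [0, 0, 0], [0, 0, 0]]
  ]
}}

```text
clock: 7.93
tcp_pos: [0.5521, -0.1197, 0.2476]
orientation: [[0.989, 0.145, 0.001], [0.145, -0.989, -0.004], [0.001, 0.004, -1.0]]
contact_force: [-1.5, -4.6, 5.5]
gripper_width: 0.0236
```

Emit:
{"op": "play_rows", "data": {
  "increments": [
    [0.0, [-0.0002, 0.0015, 0], [0, 0, 0]],
    [0.0, [0, 0, 0], [0, 0, 0]]
  ]
}}

```text
clock: 8.1
tcp_pos: [0.552, -0.1195, 0.2476]
orientation: [[0.99, 0.144, 0.002], [0.144, -0.99, -0.006], [0.001, 0.006, -1.0]]
contact_force: [-0.9, -6.1, 5.9]
gripper_width: 0.0237
```

The stop is reached: the force rises and the position holds. Now release and go straight up, then away.

Emit:
{"op": "play_rows", "data": {
  "increments": [
    [0.035, [0, 0, 0], [0, 0, 0]],
    [0.065, [0, 0, 0], [0, 0, 0]],
    [0.065, [0, 0, 0], [0, 0, 0]],
    [0.065, [0, 0, 0.02], [0, 0, 0]],
    [0.065, [0, 0, 0.03], [0, 0, 0]],
    [0.065, [0, 0, 0.035], [0, 0, 0]],
    [0.065, [0.025, -0.03, 0.02], [0, 0, 0]],
    [0.065, [0.025, -0.03, 0], [0, 0, 0]],
    [0.065, [0.025, -0.03, 0], [0, 0, 0]],
    [0.065, [0.025, -0.03, 0], [0, 0, 0]]
  ]
}}

```text
clock: 8.93
tcp_pos: [0.6518, -0.2345, 0.3508]
orientation: [[0.989, 0.148, 0.001], [0.148, -0.989, 0.0], [0.001, 0.0, -1.0]]
contact_force: [0.9, 1.3, -0.6]
gripper_width: 0.065
```

Emit:
{"op": "play_rows", "data": {
  "increments": [
    [0.065, [0, -0.03, 0], [0, 0, 0]],
    [0.065, [0, 0, 0], [0, 0, 0]],
    [0.065, [0, 0, 0], [0, 0, 0]]
  ]
}}

```text
clock: 9.18
tcp_pos: [0.6501, -0.2664, 0.3487]
orientation: [[0.99, 0.143, -0.002], [0.143, -0.99, 0.0], [-0.002, -0.0, -1.0]]
contact_force: [0.1, 1.0, 0.7]
gripper_width: 0.0652
```

```bash
python3 - <<'E'
from h import *
s=big("scene",4,(80,60,270,205),"s9.png");t=big("top",4,(260,120,450,260),"t9.png")
a=[b for b in blob(s,3,16) if 100<b[0][1]<180];b=blob(t,3,16);print(a,b)
k,e=tri([(t,b[0][0]),(s,a[0][0])]);print("knob",k,e)
k0=np.array([.5342,-.1825,.1508]);x=np.array([.989,.1455,0]);y=np.array([-.1455,.989,0])
print((k-k0)@x,(k-k0)@y,k[2]-.146)
print(blob(s,105,125),blob(t,105,125),observe()["contact_force"])
E
```

```text
[(array([197.38, 138.91]), array([191, 132,  14,  15, 152], dtype=int32))] [(array([328.4 , 196.09]), array([323, 190,  12,  13, 125], dtype=int32))]
knob [ 0.54985839 -0.11959748  0.19086301] [array([-0.28,  0.21]), array([-0.35, -0.07])]
0.024638461662396388 0.059932296416157514 0.04486300993560974
[(array([370.24, 234.1 ]), array([363, 227,  15,  15, 175], dtype=int32)), (array([295.95, 315.44]), array([276, 288,  42,  55, 482], dtype=int32))] [(array([149.02, 223.74]), array([145, 220,   9,   9,  58], dtype=int32))] [-0.73047472  0.83698014 -0.86988512]
```

View pics/s9.png

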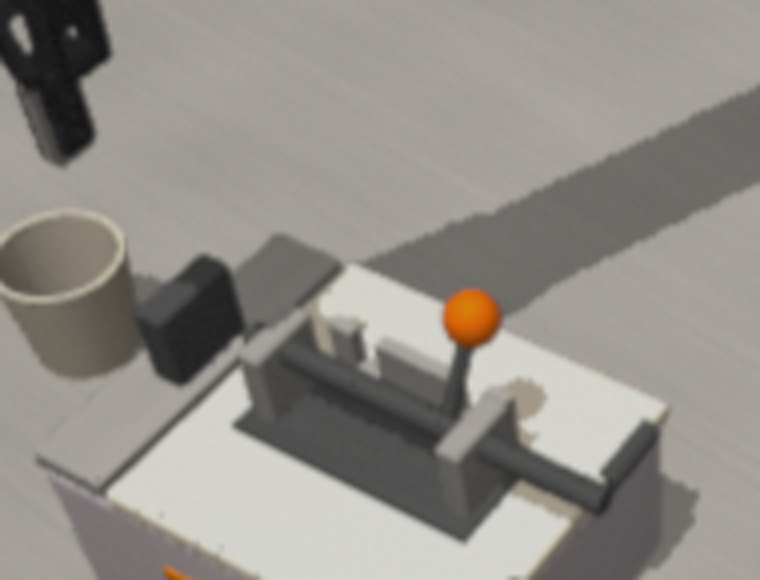

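View pics/t9.png

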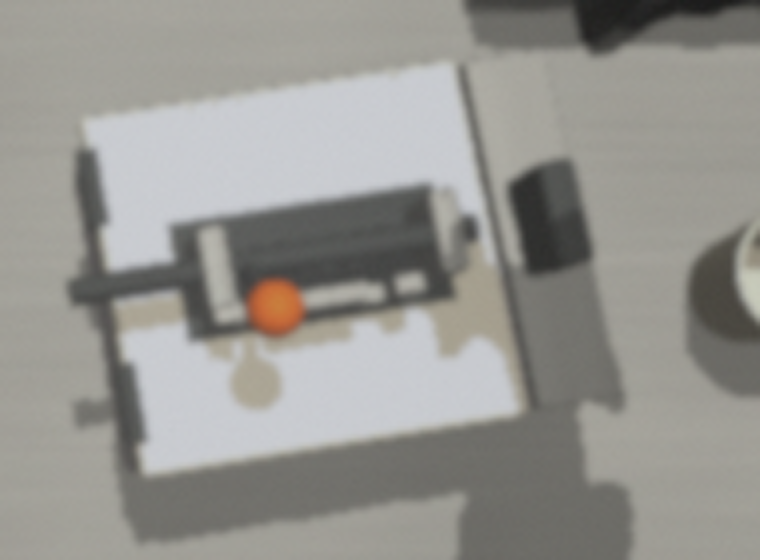

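The rod's end is at top (377,177), well clear of the keeper at (398,174). The knob is drawn 59.9 mm with the handle up at about 1.0 rad, the blue knob hasn't moved, and the robot touches nothing.

```bash
python3 -c "
from workcell import *
print(job_done())"
```

```text
the job is handed in; nothing more can be done
None
```

The orange bolt is fully drawn, its handle is up out of the notch, and the gripper has let go and moved clear. I handed the job in at about 9.3 s.

**What I did:** I gripped the orange knob, swung the handle up out of its notch and drew the bolt until it met its stop. I then let go and moved up and away.

**What went wrong on the way:** The knob slipped out of the 25 N grip partway through the swing, so the handle stopped at about 1.0 rad instead of upright. That was already clear of the notch. I backed off, measured the knob again, re-gripped at 40 N and drew the bolt from there.

**Last checks:**
- **Draw:** the knob moved 59.9 mm along the bolt by triangulation. At the stop the tool held still while the opposing force rose to about 6 N. Both images show the rod end well clear of the keeper.
- **Handle:** it stands at about 1.0 rad after release.
- **Blue knob:** it is within 0.1 pixel of where it started in both images.
- **Forces:** the readings after each move stayed below about 10 N, and the final reading was about 1 N, the same as with the arm free.

No final check failed or disagreed.

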